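Steady the rocking abacus

ROBOT

A 6-joint arm with a two-finger parallel gripper is mounted at the origin on the work surface. World frame = base frame: x ahead of the robot, y to its left, z up, the work surface at z = 0. Lengths are in m, angles in rad, forces in N, time in s.
With the tool pointing down it reaches from about 0.35 to 0.975 m from the base axis. Payload 4.9 kg.
Tool frame: the origin (TCP) lies midway between the tips of the shut fingers; the grasp point (between the pads) lies 19 mm behind it (manip.hold_point_z is the distance from the TCP to the grasp point, in m); z points along the fingers, y is the line along which they close (so a half turn about z gives the same grasp; the last joint's range is limited). The gripper opens to 85 mm and grips with 20 to 120 N. Pads are 22 mm wide; open, the fingers measure 114 mm over their backs; the gripper's body (76 mm by 85 mm) begins 54 mm behind the grasp point. The pads swing forward as they close: fully open they stand 13 mm farther back than shut.
Start: joints at [-1.304, 0.053, 1.613, -0, 1.476, -0.119], TCP at [0.235, -0.579, 0.231] pointing down, gripper open.
Joint ranges: [-3.01, 3.01], [-1.01, 2.22], [0.06, 2.58], [-1.02, 4.17], [0.09, 2.62], [-3.14, 3.14]. Speed limits (rad/s): [2.57, 2.57, 3.14, 3.14, 3.14, 3.14].

INTERFACE

Orientations are given as a unit quaternion [w, x, y, z].
In Python, from plant import manip gives the robot as it stands. The module is installed in compiled form; this text tells all that it offers.
- The arm moves only by the shell command python3 -m jog 'ROWS' [OPENING]. ROWS is JSON, one flat list of numbers, 6 for each row, row after row: the shift along the tool's x, y, z in units of 0.1 m (1.0 is 0.1 m), then the turn, a rotation vector about the tool's x, y, z in units of 180 degrees (1.0 is 180 degrees). A call has 1 to 8 rows; each row is the pose to reach, as a shift and turn from the pose commanded when the call began, along the tool's axes at that moment, turning the shorter way round; what a row does not reach only later rows make up. A row lasts 1/8 s, in which the tool goes at most 62.5 mm and 10.7 degrees, less where a joint would pass 70% of its speed; a pose out of reach is approached as far as the arm can. A call with a number of a shift or a turn outside -1 to 1 is refused whole. A call with a gripper value outside its range is refused whole. OPENING is the finger opening in mm, from 0 to 85.4, set as the call begins (- or left out, the last holds). The fingers move at their own pace and stop on an object; the grip force is fixed at half the most. Time passes only in rows, so rows that repeat a pose let the fingers close. It gives the time, the measured TCP pose, the force, the opening and the grip force at its end, in the units of the state.
- manip.state(): the state, without advancing time (a new reading comes with each control period).
- manip.grab_frame(name): name is "scene" or "top" or "wrist"; returns a dict with "img" (480x640x3 uint8, blue, green, red), "z_map" (480x640 float32, m along the optical axis (not along the pixel's ray), 0 where there is no reading), "fx", "fy", "cx", "cy" (pixels), "xyz" and "attitude" of the camera in the world; the wrist camera has in their place "T_tool_cam" (4x4, takes a point from camera to tool coordinates, whose origin is the TCP and whose axes are the flange's). Camera axes: x right, y up, looking along -z (the intrinsics and any distortion apply to the point x, -y, -z); pixel columns grow to the right and rows downward; lengths in m; the calibration is good to about 2 mm. The wrist camera is an equidistant fisheye: a pixel r from the principal point sees the ray r / f radians off the axis. A picture is of the moment at which its call begins: read the wrist's pose just before it.
- manip.job_done(): hands the job in; it is judged then, once.
The state is a dict: "time": time; "joint_pos": joint angles; "joint_vel": joint speeds; "joint_efforts": joint torques, N m; "tool_pos": TCP position; "tool_rot": TCP orientation; "contact_force": force on the tool from outside, world axes, zero at the start; "ft_torque": the same for the moment, N m; "gripper_width": opening from 0.0 (shut) to 1.0 (fully open); "grasp_force": force on a finger pad.
Only numpy, scipy, OpenCV 4.12 (cv2) and the standard library are available. Lean on these libraries where they do the work, as an engineer would, in place of code of your own. Each camera call takes 0.05 s, during which the arm holds its last target. There are 200 camera calls.

TASK

The bead abacus leans forward and rocks because its front screw foot is too short. Turn the screw's wooden knob clockwise until the abacus stands upright with all four feet on the shelf and no longer rocks, without screwing the foot too far; leave the abacus where it stands, let go of it, and leave the other things where they are.

Things in the scene. Friction and masses are not known exactly. Their poses are not given: they have to be found in the camera images.
- abacus: Bead abacus, 1.4 to 2.1 kg, loose, on a dark wooden cross-shaped foot. Origin: on the shelf midway between its two side feet; own z up (vertical when level), x away from the screw (screw side roughly faces the robot), y along the rods. Foot boards 64 mm wide, upper face at z 52 mm, 300 mm long in y, x from -122 to +88 mm. It starts leaning 3 to 7 deg about the line of the side feet, screw side low.
- rear_foot (a point): Underside of the fixed rear rubber foot (24 mm across), at (+75, 0, 0) mm in the abacus frame; in the air at the start, on the shelf when all is right. Two more such fixed feet at (0, +130, 0) and (0, -130, 0).
- frame_top (a point): Middle of the top of the bead frame, at (-18, 0, 234) mm in the abacus frame. The frame is 260 mm wide, 24 mm thick.
- knob_grip (a point): Centre, on the axis, of the round wooden screw knob: 44 mm diameter, 42 mm long along its axis (21 mm each way), dark bar on its top face. Own z runs up the screw axis, which leans 30 deg from the abacus' z towards its -x (towards the robot); x, y turn with the knob. When level it lies at (-138, 0, 110) mm in the abacus frame, 66 mm along the axis above the foot board.
- foot_tip (a point): Ball-shaped lower end of the raking screw (18 mm diameter), on its axis, 126 mm below knob_grip. It swivels: does not turn with the knob. At (-75, 0, 1) mm in the abacus frame when set right; it rests on the shelf.
- knob (a joint): Turn in rad; grows clockwise seen from above the knob, screwing the foot out by 3 mm per rad (coarse thread). 0: foot level with the other three; negative: too short; starts at -3.2 to -1.9. Friction 0.06 N m; stays where left. As it turns, the tip stays on the shelf and the abacus climbs the screw, pivoting upright about its side feet in proportion, level at 0.
- top: yellow wooden spinning top parked in a round oak stand, 68 mm across, 66 mm high, beside the abacus' front; bystander. Origin: centre of its underside.
- eraser: felt blackboard eraser with pale wooden back, 50 x 120 x 36 mm, beside the abacus' front; bystander. Origin: centre of its underside.
- cup: tin pencil cup with pencils, 68 mm across, 185 mm high with the pencils, behind one arm of the abacus; bystander. Origin: centre of its underside.
- bead_board: bamboo bead board, 160 x 220 x 31 mm; bystander on the left. Origin: centre of its underside.
- jar: glass jar, 72 mm across, 110 mm high; bystander on the right. Origin: centre of its underside.
- books: two stacked picture books, 150 x 210 x 32 mm; bystander on the right. Origin: centre of its underside.
- cart: small wooden toy cart, 66 x 100 x 81 mm; bystander on the left. Origin: centre of its underside.

How it is judged:
By the outcome, as a careful person would: the job done as asked, in the order asked, and still so for the second after the job is handed in, with the robot touching nothing.
It also fails if it takes over 48 s, if anything falls off the work surface, if the arm or the gripper's body presses on something with over 40 N, if the wrist force passes 120 N, or if a joint passes its speed limit or range.

## Working session

There is one attempt and no reset: what is moved stays moved. The work goes in short steps, Python scripts to look and compute and a shell command to move; the robot and the scene stay as the last step left them, time stands still between calls to the robot, and variables do not carry over. Pictures are saved under pics/ and viewed, at most 10 in all, crops included, and the job is handed in when it is done.

```bash
mkdir -p pics
cat > h.py <<'E'
import numpy as np, cv2
from scipy.spatial.transform import Rotation as R
from plant import manip
def rot(q): return R.from_quat([q[1],q[2],q[3],q[0]]).as_matrix()
def cloud(f):
    z=f["z_map"]; v,u=np.mgrid[:480,:640]
    p=np.stack([(u-f["cx"])/f["fx"]*z,-(v-f["cy"])/f["fy"]*z,-z],-1)
    w=p@rot(f["attitude"]).T+np.array(f["xyz"]); w[z==0]=np.nan
    return w
E
python3 - <<'E'
from h import *
s=manip.state();print(s)
for n in("scene","top"):
    f=manip.grab_frame(n);cv2.imwrite(f"pics/{n}0.png",f["img"]);np.savez(f"{n}0.npz",w=cloud(f),img=f["img"])
    print(n,f["xyz"],f["attitude"],f["fx"],[k for k in f])
f=manip.grab_frame("wrist");print(f["T_tool_cam"],f["fx"])
E
```

```text
{'time': 0.0, 'joint_pos': array([-1.30400218e+00,  5.33479564e-02,  1.61431192e+00,  5.53598707e-06,
        1.47598529e+00, -1.19020356e-01]), 'joint_vel': array([-8.48780168e-05, -4.91631945e-04,  1.49506029e-03,  7.79576081e-04,
        2.77039001e-03,  1.59210009e-03]), 'joint_efforts': array([-1.04163182e-04, -3.93679941e+01, -3.70176065e+01, -1.75340506e-04,
        6.97853859e-03,  4.52430243e-06]), 'tool_pos': array([ 0.23501989, -0.57845312,  0.23005783]), 'tool_rot': array([-1.02365611e-03,  9.81450560e-01,  1.91712664e-01, -7.30098784e-05]), 'contact_force': array([-0.31358181, -0.06170385, -0.4744331 ]), 'ft_torque': array([-0.03323444,  0.01247298,  0.06967315]), 'grasp_force': 0.0, 'gripper_width': 0.9984560717444849}
scene [1.63720342 0.48067956 1.06346832] [0.48093602 0.24039034 0.36767024 0.75876981] 560.4746584357534 ['img', 'z_map', 'fx', 'fy', 'cx', 'cy', 'xyz', 'attitude']
top [ 0.24857801 -0.00804002  1.77076973] [ 0.71333012  0.06301916 -0.07207069 -0.69425827] 579.0919595118767 ['img', 'z_map', 'fx', 'fy', 'cx', 'cy', 'xyz', 'attitude']
[[-2.48282802e-04  9.46922462e-01  3.21461955e-01  8.13816073e-02]
 [ 9.99999927e-01  3.28371566e-04 -1.94920820e-04 -2.92910523e-05]
 [-2.90133869e-04  3.21461883e-01 -9.46922475e-01 -1.41575071e-01]
 [ 0.00000000e+00  0.00000000e+00  0.00000000e+00  1.00000000e+00]] 371.64829954431775
```

View pics/scene0.png

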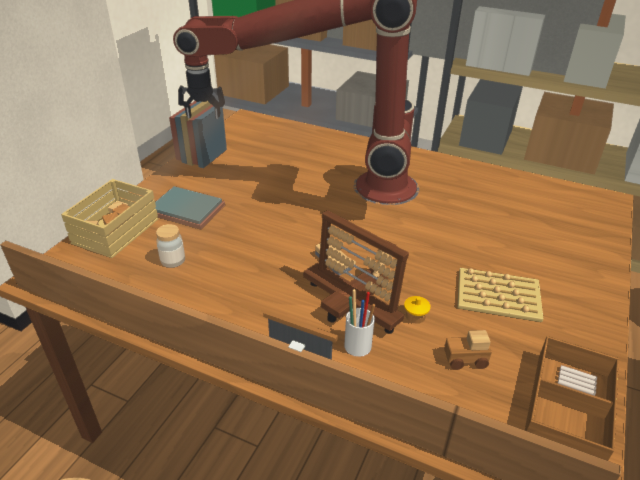

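View pics/top0.png

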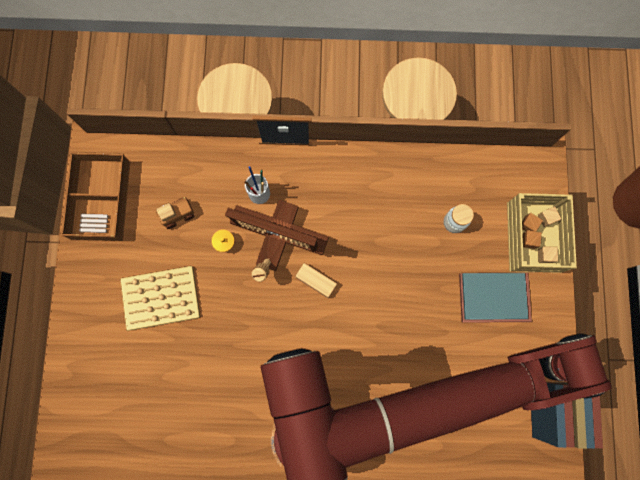

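The scene view shows the abacus in the middle, and the robot is behind it. In the top view the knob is near (260,273), the abacus foot cross near (280,235), the top at (223,240), the eraser at (317,281) and the cup at (257,188).

Run:
```python
from h import *
d=np.load("top0.npz");w,img=d["w"],d["img"]
c=w[200:300,200:350];
im=cv2.resize(img[180:310,190:350],None,fx=5,fy=5,interpolation=cv2.INTER_CUBIC)[:600];cv2.imwrite("pics/crop.png",im)
def rep(n,u0,u1,v0,v1,z0,z1):
    p=w[v0:v1,u0:u1].reshape(-1,3);p=p[(p[:,2]>z0)&(p[:,2]<z1)]
    print(n,len(p),np.median(p,0).round(4),p.min(0).round(3),p.max(0).round(3));return p
rep("knob",246,272,262,286,.09,.2)
p=rep("frame",220,335,195,262,.17,.3)
u,s,vt=np.linalg.svd(p-p.mean(0),full_matrices=False);print(vt[0],p.mean(0))
rep("top",208,238,225,255,.03,.1)
rep("eraser",292,345,260,300,.02,.06)
rep("cup",240,275,165,206,.05,.3)
print(np.round(w[262:286:2,246:274:2,2]*1000))
d=np.load("scene0.npz");w=d["w"]
p=rep("frame s",310,410,212,310,.12,.3)
u,s,vt=np.linalg.svd(p-p.mean(0),full_matrices=False);print(vt,p.mean(0))
```

```text
knob 248 [0.4702 0.1554 0.1218] [0.446 0.133 0.091] [0.499 0.18  0.14 ]
frame 908 [0.5802 0.1215 0.2318] [ 0.532 -0.002  0.17 ] [0.63  0.249 0.244]
[-0.3012148  -0.9535545  -0.00186145] [0.57988002 0.12224298 0.22998999]
top 389 [0.5729 0.2806 0.044 ] [0.541 0.24  0.03 ] [0.621 0.315 0.071]
eraser 664 [ 0.463  -0.004   0.0358] [ 0.414 -0.065  0.022] [0.513 0.057 0.05 ]
cup 386 [0.7315 0.1848 0.0939] [0.701 0.149 0.05 ] [0.771 0.217 0.19 ]
[[ -0.   2.  -0.  -0. -10.  39.  43.  42.  40.  71.  68.  67.  45.  43.]
 [  3.  -6.   2.   2.  -4.  -6. 112. 116. 112. 104. 104.  56.  46.  43.]
 [ -1.  -3.   3.   6.  -2. 115. 118. 112. 120. 118. 110. 105.  49.  47.]
 [  1.  -1.  -5.  -2. 120. 132. 132. 140. 131. 125. 115. 105.  43.  41.]
 [  6.  -5.  -2. 124. 129. 131. 132. 135. 133. 127. 119. 112.  -0.  -5.]
 [  1.  -4.   3. 127. 122. 128. 133. 132. 128. 129. 127. 105.  -5.   5.]
 [  5.   6. -11. 121. 122. 130. 126. 121. 127. 130. 119.  96.  -1.  -2.]
 [ -4.   8.   4.  -3. 121. 126. 121. 119. 124. 129. 125.  10.  -2.  -1.]
 [  1.  -1.  -7.   4. 119. 116. 118. 116. 120. 121.   2.   7.   2.  -2.]
 [ -2.  -1. -11.   3.   2. 109. 119. 117. 112.  -3.   4.  -1.   5.  -1.]
 [  2.  -9.   3.  -1.  -6.   4.  -0.  -2.   0.   3.  -2.  -3.   3.   8.]
 [  7.   1.   1.  -6.  -0.   1.  -5.  -1.  -0. -13.   3.  -2.   2.  -6.]]
frame s 3036 [0.5942 0.1498 0.1894] [ 0.453 -0.003  0.12 ] [0.765 0.249 0.239]
[[ 0.40285953  0.91484253 -0.02770089]
 [-0.37854041  0.19409684  0.90500474]
 [ 0.83331348 -0.35410388  0.42449863]] [0.59870444 0.13302528 0.18493371]
```

View pics/crop.png

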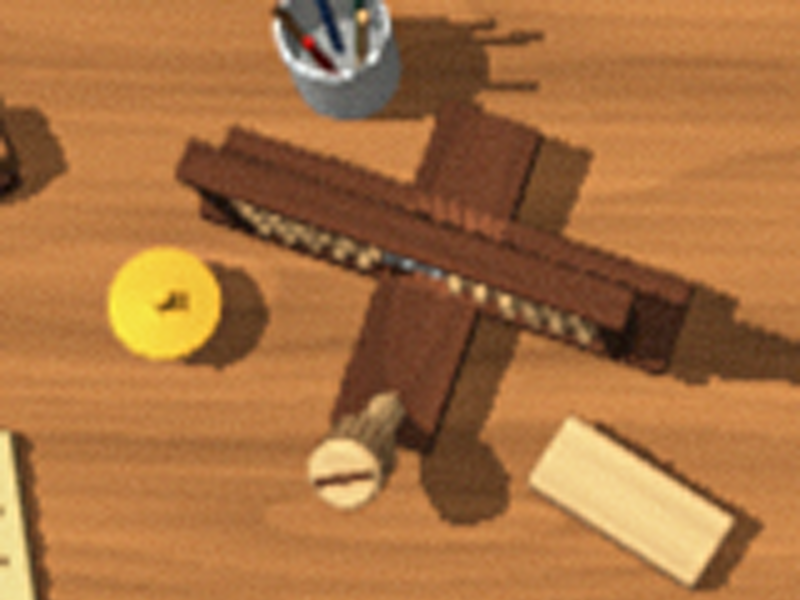

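The crop shows the knob's top face at crop (344,473), which is px (258.8,274.6), with a dark bar nearly horizontal. The foot board runs from (385,430) to (490,110), and the eraser and top are clear of the knob. Next I'll get yaw and tilt from a board plane fit.

```bash
cat >> h.py <<'E'
def tilt(w,img,yaw=None,c=(0.62,0.10),verbose=1):
    """fit board upper face (dark brown, z 30-75mm); return coefficients in abacus axes"""
    hsv=cv2.cvtColor(img,cv2.COLOR_BGR2HSV).astype(int)
    m=(hsv[...,2]<130)&(w[...,2]>.028)&(w[...,2]<.075)&(abs(w[...,0]-c[0])<.2)&(abs(w[...,1]-c[1])<.2)
    ex=np.array([np.cos(yaw),np.sin(yaw)]);ey=np.array([-ex[1],ex[0]])
    a=(w[...,:2]-np.array(c))@ex; b=(w[...,:2]-np.array(c))@ey
    m&=(abs(b)<.026)&(a>-.12)&(a<.08)
    m=cv2.erode(m.astype(np.uint8),np.ones((3,3)))>0
    X=np.c_[a[m],b[m],np.ones(m.sum())];z=w[...,2][m]
    for _ in range(4):
        k,*_r=np.linalg.lstsq(X,z,rcond=None);r=z-X@k;g=abs(r)<2.5*r.std();X,z=X[g],z[g]
    cov=np.linalg.inv(X.T@X)*r.var()
    return len(z),np.degrees(np.arctan(k[:2])),np.degrees(cov[0,0]**.5),k[2],X[:,:2].min(0),X[:,:2].max(0)
E
python3 - <<'E'
from h import *
d=np.load("top0.npz");w,img=d["w"],d["img"]
# yaw from frame top rail
p=w[195:262,220:335].reshape(-1,3);p=p[p[:,2]>.2]
r=cv2.minAreaRect((p[:,:2]*1000).astype(np.float32));print(r)
u,s,vt=np.linalg.svd(p[:,:2]-p[:,:2].mean(0),full_matrices=False);v=vt[0]*np.sign(vt[0,1]);yaw=-np.arctan2(v[0],v[1]);print("yaw",np.degrees(yaw))
# knob top face plane
q=w[262:286,246:274].reshape(-1,3);q=q[q[:,2]>.09]
print(tilt(w,img,yaw))
d=np.load("scene0.npz");print(tilt(d["w"],d["img"],yaw))
# knob face: pale pixels around px
hsv=cv2.cvtColor(img,cv2.COLOR_BGR2HSV)
m=np.zeros((480,640),np.uint8);cv2.circle(m,(259,275),6,1,-1);m=m>0
P=w[m];k,*_=np.linalg.lstsq(np.c_[P[:,:2]-P[:,:2].mean(0),np.ones(len(P))],P[:,2],rcond=None)
n=np.array([-k[0],-k[1],1]);n/=np.linalg.norm(n);print("knob face",P.mean(0),n,np.degrees(np.arccos(n[2])),np.degrees(np.arctan2(n[1],n[0])))
# pale knob contour in the colour image
b=hsv[262:290,246:276];print(b[12,12],b[12,6],b[2,24])
E
```

```text
((581.5845947265625, 123.04747009277344), (260.6873779296875, 25.57451629638672), 72.60123443603516)
yaw -17.548668846319213
(521, array([ 4.18356799, -1.14688545]), np.float64(0.15787092718494738), np.float64(0.053359577938480646), array([-0.11579387, -0.02010289]), array([0.07009268, 0.02333085]))
(448, array([4.13136707, 0.43323716]), np.float64(0.10416473534573373), np.float64(0.05388608251552028), array([-0.09885936, -0.02268166]), array([0.07632006, 0.02431919]))
knob face [0.46044784 0.15898695 0.12239718] [-0.536431    0.23360539  0.81096874] 35.80931146763532 156.46780038956078
[ 16 127 205] [ 19 111 241] [  8 127  66]
```

```bash
cat >> h.py <<'E'
YAW=np.radians(-17.55); O=np.array([0.6148,0.1125])
EX=np.array([np.cos(YAW),np.sin(YAW),0]);EZ=np.array([0,0,1.]);EY=np.cross(EZ,EX)
def knob(q,turn,back=0.,dq=np.zeros(3)):
    """TCP pos and rotation for knob angle q; turn = tool roll (rad) about tool z from y=uphill"""
    th=-q*np.radians(1.985)
    x,z=-.138+.0015*q,.110-.0026*q
    c,s=np.cos(th),np.sin(th)
    k=np.array([*O,0])+EX*(x*c-z*s)+EZ*(z*c+x*s)+dq
    a=np.radians(30)+th
    tz=EX*np.sin(a)-EZ*np.cos(a); ty=EX*np.cos(a)+EZ*np.sin(a)
    R0=np.c_[np.cross(ty,tz),ty,tz]@R.from_euler('z',turn).as_matrix()
    return k+tz*(.019-back),R0
def rel(p,Rg,p0=None,R0=None):
    s=manip.state()
    if p0 is None: p0,R0=s["tool_pos"],rot(s["tool_rot"])
    return np.round(np.r_[R0.T@(p-p0)/.1,R.from_matrix(R0.T@Rg).as_rotvec()/np.pi],3)
E
python3 - <<'E'
from h import *
p,Rg=knob(-2.09,np.radians(-45),.12);print(p,rel(p,Rg))
E
```

```text
[0.41856796 0.17456004 0.18850719] [ 4.534 -6.287  0.429 -0.213  0.009 -0.512]
```

```bash
python3 -m jog '[0.5,-0.4,0,0,0,-0.05, 1,-0.8,0,0,0,-0.1, 1,-1,0,0,0,-0.16]' 85
python3 - <<'E'
from h import *
p,Rg=knob(-2.09,np.radians(-45),.12);print(rel(p,Rg),manip.state()["joint_pos"].round(2))
E
```

```text
time: 0.52
tool_pos: [0.2917, -0.4461, 0.2308]
tool_rot: [-0.0, 0.901, 0.434, 0.0]
contact_force: [-0.1, -0.5, 0.2]
gripper_width: 0.996
grasp_force: 0.0
[ 5.642 -2.88   0.43  -0.196 -0.042 -0.356] [-1.13 -0.17  1.83  0.    1.49 -0.46]
```

```bash
python3 -m jog '[0.6,-0.3,0,0,0,-0.06, 1,-0.6,0,-0.03,0,-0.12, 1,-0.6,0,-0.03,0,-0.12]'; python3 -c "
from h import *
p,Rg=knob(-2.09,np.radians(-45),.12);print(rel(p,Rg),manip.state()['joint_pos'].round(2))"
```

```text
time: 0.9
tool_pos: [0.3062, -0.3296, 0.2299]
tool_rot: [0.042, 0.805, 0.592, 0.02]
contact_force: [-0.6, -0.4, 0.1]
gripper_width: 0.994
grasp_force: 0.0
[ 5.154 -0.46   0.284 -0.154 -0.058 -0.242] [-1.02 -0.46  2.06  0.05  1.46 -0.72]
```

```bash
python3 -m jog '[0.6,0.1,0,-0.02,0,-0.04, 1,0.3,0,-0.03,-0.01,-0.07, 1,0.3,0,-0.03,-0.01,-0.07]'; python3 -m jog '[0.6,0.1,0,-0.02,0,-0.04, 1,0.2,0,-0.03,-0.01,-0.07, 1,0.2,0,-0.03,-0.01,-0.07]'; python3 -c "
from h import *
p,Rg=knob(-2.09,np.radians(-45),.12);print(rel(p,Rg),manip.state()['joint_pos'].round(2))"
```

```text
time: 1.27
tool_pos: [0.3667, -0.2458, 0.2327]
tool_rot: [0.092, 0.732, 0.674, 0.031]
contact_force: [-1.0, -0.0, -0.3]
gripper_width: 0.994
grasp_force: 0.0
time: 1.65
tool_pos: [0.3947, -0.1484, 0.2279]
tool_rot: [0.139, 0.65, 0.746, 0.04]
contact_force: [-0.8, 0.0, 0.2]
gripper_width: 0.993
grasp_force: 0.0
[ 3.201  0.627  0.051 -0.087 -0.048 -0.104] [-0.56 -0.72  2.24  0.04  1.34 -0.7 ]
```

```bash
python3 -m jog '[0.6,0.15,0,-0.02,0,-0.02, 1,0.25,0,-0.03,-0.015,-0.03, 1,0.25,0,-0.03,-0.015,-0.03]'; python3 -m jog '[0.6,0.15,0,-0.02,0,-0.02, 1,0.3,0,-0.03,-0.015,-0.03, 1,0.3,0,-0.03,-0.015,-0.03]'; python3 -c "
from h import *
p,Rg=knob(-2.09,np.radians(-45),.10);print(rel(p,Rg),manip.state()['joint_pos'].round(2))"
```

```text
time: 2.02
tool_pos: [0.4069, -0.0461, 0.2182]
tool_rot: [0.188, 0.607, 0.77, 0.053]
contact_force: [0.1, -0.9, 0.0]
gripper_width: 0.997
grasp_force: 0.0
time: 2.4
tool_pos: [0.4154, 0.0573, 0.2046]
tool_rot: [0.236, 0.561, 0.791, 0.066]
contact_force: [-0.4, -0.4, -0.1]
gripper_width: 0.998
grasp_force: 0.0
[ 1.107  0.41   0.166 -0.028 -0.016 -0.044] [ 0.1  -0.83  2.37 -0.22  1.16 -0.2 ]
```

```bash
python3 -m jog '[0.5,0.2,0.05,-0.015,-0.01,-0.02, 1,0.37,0.1,-0.028,-0.016,-0.044, 1,0.37,0.1,-0.028,-0.016,-0.044, 1,0.37,0.1,-0.028,-0.016,-0.044]'
python3 - <<'E'
from h import *
s=manip.state();f=manip.grab_frame("wrist");cv2.imwrite("pics/w1.png",f["img"])
np.savez("w1.npz",z=f["z_map"],img=f["img"],T=f["T_tool_cam"],c=[f["fx"],f["fy"],f["cx"],f["cy"]],p=s["tool_pos"],q=s["tool_rot"])
p,Rg=knob(-2.09,np.radians(-45),.10);print(rel(p,Rg),s['joint_pos'].round(2))
# predicted pixels for knob grip, top centre
p,Rg=knob(-2.09,0,0);T=f["T_tool_cam"]
for d in (-.019,-.04):
    X=p+Rg[:,2]*d
    t=rot(s["tool_rot"]).T@(X-s["tool_pos"]);c=T[:3,:3].T@(t-T[:3,3]);x,y,z=c[0],-c[1],-c[2]
    r=np.hypot(x,y);a=np.arctan2(r,z);print(f["cx"]+f["fx"]*a*x/r,f["cy"]+f["fy"]*a*y/r)
E
```

```text
time: 2.9
tool_pos: [0.4274, 0.1572, 0.1808]
tool_rot: [0.286, 0.499, 0.815, 0.069]
contact_force: [0.4, 0.4, -0.0]
gripper_width: 0.992
grasp_force: 0.0
[ 0.152  0.046  0.061 -0.     0.001 -0.002] [ 0.42 -0.65  2.33 -0.45  1.03  0.1 ]
338.3567967382285 227.87718146873755
339.2246171267795 238.13432103468654
```

View pics/w1.png

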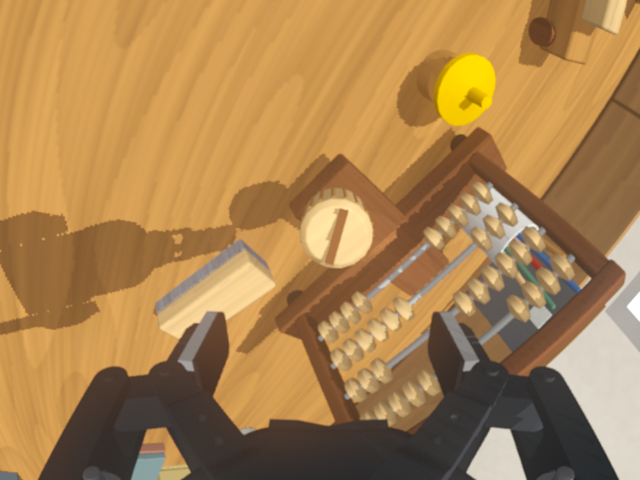

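The wrist view shows the knob's top face centred near (337,233) against a predicted (339,238), so the estimate is within about 3 mm. The fingers at (205,350) and (455,350) straddle it. I'll refine with an ellipse fit.

Run:
```python
from h import *
d=np.load("w1.npz");img=d["img"];T=d["T"];fx,fy,cx,cy=d["c"]
hsv=cv2.cvtColor(img,cv2.COLOR_BGR2HSV);print(hsv[250,350],hsv[200,335],hsv[170,300])
c0=hsv[225:250:24,315:365:45].reshape(-1,3);print(c0)
m=((hsv[...,2]>200)&(hsv[...,1]<125)).astype(np.uint8)
m[:,:280]=0;m[:,395:]=0;m[:180]=0;m[285:]=0
m=cv2.morphologyEx(m,cv2.MORPH_OPEN,np.ones((3,3)))
m=cv2.morphologyEx(m,cv2.MORPH_CLOSE,np.ones((15,15)))
cs,_=cv2.findContours(m,0,1);c=max(cs,key=cv2.contourArea);e=cv2.fitEllipse(c);print(e,cv2.boundingRect(c))
u,v=e[0];a=np.hypot(u-cx,v-cy)/fx;ph=np.arctan2(v-cy,u-cx)
ray=np.array([np.sin(a)*np.cos(ph),-np.sin(a)*np.sin(ph),-np.cos(a)])
Rt=rot(d["q"]);ray=Rt@T[:3,:3]@ray;o=d["p"]+Rt@T[:3,3]
p,Rg=knob(-2.09,0,0);top=p-.040*Rg[:,2];n=Rg[:,2]
X=o+ray*((top-o)@n)/(ray@n);print("offset world",X-top,"along ab x,y",(X-top)@EX,(X-top)@EY, "size chk",e[1],44/1000*fx/np.linalg.norm(X-o))
g=d["z"][225:245,325:350];print(np.median(g), (-(T[:3,:3].T@(Rt.T@(X-d["p"])-T[:3,3])))[2])
```

```text
[ 19 100 254] [ 19 102 242] [ 17 155 201]
[[ 21  92 255]
 [ 20  95 255]
 [ 20  94 255]
 [ 21  92 255]]
((337.283447265625, 231.49374389648438), (66.74996948242188, 71.27533721923828), 104.06455993652344) (302, 198, 71, 70)
offset world [-0.00230304  0.00292117 -0.00208688] along ab x,y -0.0030766820750613437 0.002090744101909087 size chk (66.74996948242188, 71.27533721923828) 75.04474105153979
0.21538083 0.21774660115084865
```

```bash
cat >> h.py <<'E'
DQ=EX*-.002+EY*.0015
E
python3 -c "
from h import *
print(rel(*knob(-2.09,np.radians(-45),0.0,DQ)))"
```

```text
[ 1.78e-01  4.50e-02  1.05e+00 -0.00e+00  1.00e-03 -2.00e-03]
```

```bash
python3 -m jog '[0.18,0.045,0.2,0,0,-0.002, 0.18,0.045,0.5,0,0.001,-0.002, 0.18,0.045,0.8,0,0.001,-0.002, 0.18,0.045,1,0,0.001,-0.002, 0.18,0.045,1,0,0.001,-0.002]' 60;  python3 - <<'E'
from h import *
s=manip.state();f=manip.grab_frame("wrist");cv2.imwrite("pics/w2.png",f["img"]);print(f["cx"],f["cy"])
print(rel(*knob(-2.09,np.radians(-45),0.0,DQ)),s["joint_pos"].round(2))
E
```

```text
time: 3.58
tool_pos: [0.4777, 0.157, 0.0917]
tool_rot: [0.284, 0.497, 0.817, 0.069]
contact_force: [-0.5, 0.1, 0.0]
gripper_width: 0.7
grasp_force: 0.0
328.07071485531975 242.184085751034
[-0.01   0.004  0.05  -0.    -0.    -0.   ] [ 0.36 -0.36  2.31 -0.52  0.78  0.18]
```

View pics/w2.png

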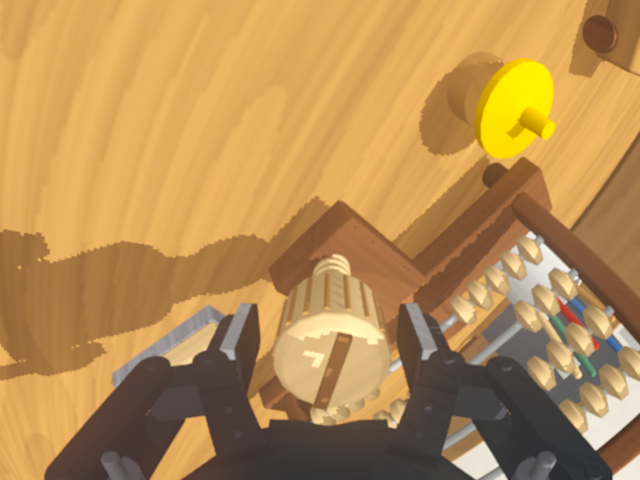

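Gap at left is 274-259=15 px and at right 398-391=7 px, so the knob sits about 1.5 mm towards tool +y. I'll shift and then close.

```bash
python3 -m jog '[0,0.015,0.03,0,0,0, 0,0.015,0.03,0,0,0]' 60; python3 -m jog '[0,0,0,0,0,0,0,0,0,0,0,0,0,0,0,0,0,0,0,0,0,0,0,0]' 35
python3 - <<'E'
from h import *
s=manip.state();print(s["contact_force"],s["ft_torque"])
q0=-2.09;p0,R0=knob(q0,0,0)
for d in (15,30,45,60,75,90,105,120):
    a=np.radians(d);print(d,rel(*knob(q0+a,a,0),p0,R0))
E
```

```text
time: 3.88
tool_pos: [0.4806, 0.1602, 0.0916]
tool_rot: [0.285, 0.495, 0.818, 0.071]
contact_force: [-0.3, -0.3, 0.0]
gripper_width: 0.706
grasp_force: 0.0
time: 4.38
tool_pos: [0.4795, 0.1602, 0.0908]
tool_rot: [0.285, 0.495, 0.818, 0.07]
contact_force: [-6.6, -1.8, 3.9]
gripper_width: 0.5
grasp_force: 59.7
[-6.58927791 -1.81551132  3.90905097] [-0.18399451  0.45244644 -0.29699505]
15 [ 0.     0.014  0.002  0.003 -0.     0.083]
30 [-0.     0.027  0.004  0.006 -0.002  0.167]
45 [ 0.     0.041  0.007  0.008 -0.003  0.25 ]
60 [-0.     0.054  0.009  0.01  -0.006  0.333]
75 [ 0.     0.068  0.012  0.012 -0.009  0.417]
90 [ 0.     0.081  0.014  0.014 -0.014  0.5  ]
105 [ 0.     0.094  0.017  0.014 -0.019  0.583]
120 [ 0.     0.107  0.02   0.014 -0.024  0.666]
```

```bash
python3 -m jog '[-0.005,0.005,0.001,0.001,0,0.042, -0.01,0.01,0.002,0.003,0.001,0.083, -0.014,0.014,0.003,0.004,0.001,0.125, -0.019,0.019,0.005,0.006,0.002,0.167, -0.024,0.024,0.006,0.007,0.002,0.208, -0.029,0.029,0.007,0.008,0.003,0.25, -0.034,0.034,0.008,0.01,0.003,0.292, -0.038,0.038,0.009,0.011,0.003,0.333]'
python3 - <<'E'
from h import *
s=manip.state();print(s["contact_force"],s["ft_torque"],s["joint_pos"].round(2))
for n in ("top","scene"):
    f=manip.grab_frame(n);w=cloud(f);print(tilt(w,f["img"],YAW)[:4])
E
```

```text
time: 5.38
tool_pos: [0.4866, 0.1587, 0.0948]
tool_rot: [0.201, 0.841, 0.463, 0.194]
contact_force: [7.8, -3.8, -0.2]
gripper_width: 0.503
grasp_force: 61.5
[ 7.84468556 -3.83427571 -0.22544714] [-0.77473948 -1.07411003 -0.13419725] [ 0.35 -0.34  2.28 -0.47  0.79  1.18]
(553, array([ 2.51957361, -0.52454925]), np.float64(0.16371651273971366), np.float64(0.05276946517682562))
(435, array([1.96793459, 0.92268413]), np.float64(0.12600911828358743), np.float64(0.05285119506754199))
```

```bash
python3 -m jog '[0,0,0,0,0,0,0,0,0,0,0,0,0,0,0,0,0,0]' 60;  python3 - <<'E'
from h import *
s=manip.state();f=manip.grab_frame("wrist");cv2.imwrite("pics/w3.png",f["img"]);print(s["contact_force"])
for n in ("top","scene"):
    f=manip.grab_frame(n);w=cloud(f);print(tilt(w,f["img"],YAW)[:4])
    p=w.reshape(-1,3);p=p[(p[:,2]>.2)&(p[:,2]<.26)&(abs(p[:,0]-.6)<.15)&(p[:,0]>.53)&(abs(p[:,1]-.12)<.2)]
    if n=="top":print(cv2.minAreaRect((p[:,:2]*1000).astype(np.float32)))
E
```

```text
time: 5.85
tool_pos: [0.4844, 0.1589, 0.0925]
tool_rot: [0.2, 0.842, 0.464, 0.192]
contact_force: [-0.3, -0.8, -0.4]
gripper_width: 0.697
grasp_force: 0.0
[-0.30349893 -0.77983817 -0.41387235]
(519, array([2.33785006, 0.93488042]), np.float64(0.15467806283635413), np.float64(0.05260645539045391))
((588.8036499023438, 120.93598175048828), (260.0877990722656, 25.77154541015625), 72.3626708984375)
(393, array([2.22786802, 1.0776828 ]), np.float64(0.12447289462961943), np.float64(0.05295564975484383))
```

View pics/w3.png

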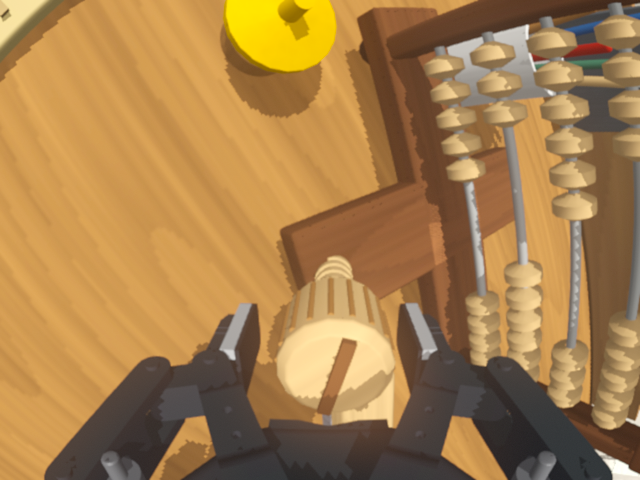

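Gap at left is 19 px and at right 2-3 px, so the knob is about 2.5-3 mm towards tool +y. The abacus has not slid, because the frame top's 7.5 mm shift matches pure tilting.

```bash
python3 -m jog '[0,0.028,0,0,0,0, 0,0.028,0,0,0,0]' 60; python3 -m jog '[0,0,0,0,0,0,0,0,0,0,0,0,0,0,0,0,0,0,0,0,0,0,0,0]' 35; python3 -m jog '[0.002,0.007,0.001,0.001,0,0.042, 0.004,0.013,0.002,0.003,-0.001,0.083, 0.005,0.02,0.003,0.004,-0.001,0.125, 0.007,0.026,0.005,0.006,-0.002,0.167, 0.009,0.033,0.006,0.007,-0.003,0.208, 0.011,0.04,0.007,0.008,-0.004,0.25, 0.011,0.04,0.007,0.008,-0.004,0.25]'; python3 -m jog '[0,0,0,0,0,0,0,0,0,0,0,0,0,0,0,0,0,0]' 60
cat >> h.py <<'E'
def check(n=3,tag=None):
    t=[];c=[]
    for _ in range(n):
        for nm in ("top","scene"):
            f=manip.grab_frame(nm);w=cloud(f);t.append(tilt(w,f["img"],YAW)[1])
            if nm=="top":
                p=w.reshape(-1,3);p=p[(p[:,2]>.2)&(p[:,2]<.26)&(abs(p[:,0]-.6)<.15)&(p[:,0]>.53)&(abs(p[:,1]-.12)<.2)]
                r=cv2.minAreaRect((p[:,:2]*1000).astype(np.float32));c.append([*r[0],r[2],p[:,0].mean()*1000])
    print("tilt top",np.mean(t[::2],0),"scene",np.mean(t[1::2],0),"frame",np.mean(c,0))
E
python3 - <<'E'
from h import *
check()
f=manip.grab_frame("wrist");cv2.imwrite("pics/w4.png",f["img"]);print(manip.state()["joint_pos"].round(2))
E
```

```text
time: 6.25
tool_pos: [0.4869, 0.1573, 0.0944]
tool_rot: [0.2, 0.842, 0.464, 0.192]
contact_force: [0.8, -0.0, -0.5]
gripper_width: 0.706
grasp_force: 0.0
time: 6.75
tool_pos: [0.4866, 0.1575, 0.0943]
tool_rot: [0.2, 0.842, 0.464, 0.192]
contact_force: [-5.6, 0.4, 3.5]
gripper_width: 0.503
grasp_force: 60.0
time: 7.62
tool_pos: [0.4909, 0.1549, 0.0965]
tool_rot: [0.106, 0.958, 0.108, 0.243]
contact_force: [-0.5, -5.3, 4.2]
gripper_width: 0.501
grasp_force: 60.5
time: 8.0
tool_pos: [0.4902, 0.1564, 0.0954]
tool_rot: [0.104, 0.959, 0.108, 0.243]
contact_force: [0.7, -0.5, -0.5]
gripper_width: 0.7
grasp_force: 0.0
tilt top [ 0.624599   -0.69935699] scene [0.46212706 1.79973459] frame [594.97816976 118.72329458  72.40777842 593.37401742]
[ 0.32 -0.33  2.26 -0.42  0.81  1.9 ]
```

View pics/w4.png

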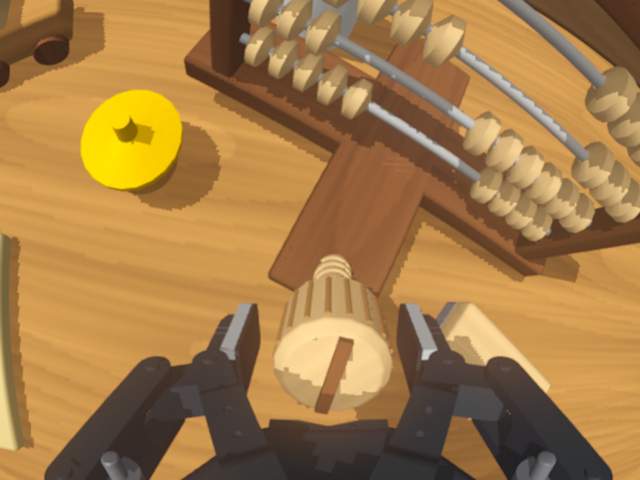

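The knob is now about 1.5 mm off centre. The bar runs (348,340)–(322,410), which puts it about 15° short of lining up with the abacus' x axis. The measured tilt of about 0.54° also means about 15°, so the two agree.

```bash
python3 -m jog '[0,0.013,0,0,0,0, 0,0.013,0,0,0,0]' 60; python3 -m jog '[0,0,0,0,0,0,0,0,0,0,0,0,0,0,0,0,0,0,0,0,0,0,0,0]' 35; python3 -m jog '[0.004,0.002,0.001,0,-0.001,0.03, 0.008,0.005,0.001,0.001,-0.002,0.06, 0.012,0.007,0.002,0.001,-0.002,0.086, 0.012,0.007,0.002,0.001,-0.002,0.086, 0.012,0.007,0.002,0.001,-0.002,0.086]'; python3 -m jog '[0,0,0,0,0,0,0,0,0,0,0,0,0,0,0,0,0,0,0,0,0,0,0,0]' 70
python3 - <<'E'
from h import *
check(4)
f=manip.grab_frame("wrist");cv2.imwrite("pics/w5.png",f["img"]);print(manip.state()["joint_pos"].round(2))
E
```

```text
time: 8.6
tool_pos: [0.4906, 0.1549, 0.0961]
tool_rot: [0.104, 0.959, 0.107, 0.243]
contact_force: [-0.5, 0.0, -0.1]
gripper_width: 0.7
grasp_force: 0.0
time: 9.1
tool_pos: [0.4906, 0.1548, 0.0964]
tool_rot: [0.104, 0.959, 0.107, 0.243]
contact_force: [-4.0, -1.6, 5.2]
gripper_width: 0.506
grasp_force: 60.2
time: 9.72
tool_pos: [0.4918, 0.154, 0.0969]
tool_rot: [0.07, 0.965, -0.023, 0.251]
contact_force: [-3.9, -3.8, 5.2]
gripper_width: 0.501
grasp_force: 60.3
time: 10.22
tool_pos: [0.4918, 0.1547, 0.0965]
tool_rot: [0.069, 0.965, -0.022, 0.251]
contact_force: [-0.2, 0.4, -0.0]
gripper_width: 0.822
grasp_force: 0.0
tilt top [ 0.01393952 -0.71881472] scene [-0.15793546  1.15504731] frame [596.97595215 118.08924103  72.22717857 595.43529361]
[ 0.32 -0.33  2.26 -0.41  0.81  2.16]
```

View pics/w5.png

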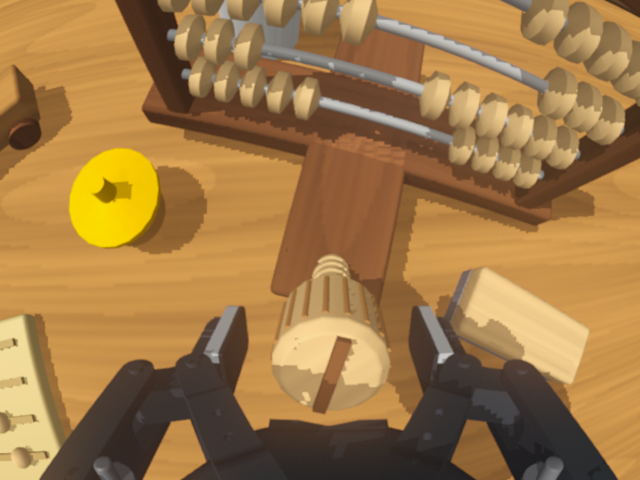

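The tilt now reads 0 within 0.1° in both cameras, and the bar is parallel to the foot board. I'll back off along the knob axis and check once more.

```bash
python3 -m jog '[0,0,-0.1,0,0,0, 0,0,-0.3,0,0,0, 0,0,-0.65,0,0,0, 0,0,-1,0,0,0, 0,0,-1,0,0,0, 0,0,-1,0,0,0]' 85
python3 - <<'E'
from h import *
check(5)
f=manip.grab_frame("scene");cv2.imwrite("pics/s6.png",cv2.resize(f["img"][190:370,270:510],None,fx=3,fy=3))
s=manip.state();f=manip.grab_frame("wrist");T=f["T_tool_cam"];img=f["img"]
# bar direction by ray casting onto the face plane
p,Rg=knob(0,0,0,DQ);Rt=rot(s["tool_rot"]);o=s["tool_pos"]+Rt@T[:3,3];top=p-.040*Rg[:,2];n=Rg[:,2]
v,u=np.mgrid[:480,:640];a=np.hypot(u-f["cx"],v-f["cy"])/f["fx"];ph=np.arctan2(v-f["cy"],u-f["cx"])
ray=np.stack([np.sin(a)*np.cos(ph),-np.sin(a)*np.sin(ph),-np.cos(a)],-1)@(Rt@T[:3,:3]).T
X=o+ray*(((top-o)@n)/(ray@n))[...,None]-top
l=X@Rg
m=(np.hypot(l[...,0],l[...,1])<.019)&(img[...,2]<190)
P=l[m][:,:2];c=np.cov(P.T);w,V=np.linalg.eigh(c);print("bar",len(P),P.mean(0),w**.5,np.degrees(np.arctan2(V[1,1],V[0,1])))
E
```

```text
time: 11.42
tool_pos: [0.4434, 0.169, 0.1826]
tool_rot: [0.069, 0.965, -0.022, 0.251]
contact_force: [1.3, -0.4, -0.6]
gripper_width: 0.994
grasp_force: 0.0
tilt top [ 0.18018103 -1.56465791] scene [-0.0791122   1.58100301] frame [596.83092041 117.94453125  72.38930206 595.47209078]
bar 500 [-0.00160582 -0.00130283] [0.00164959 0.00979372] 90.43512464133536
```

View pics/s6.png

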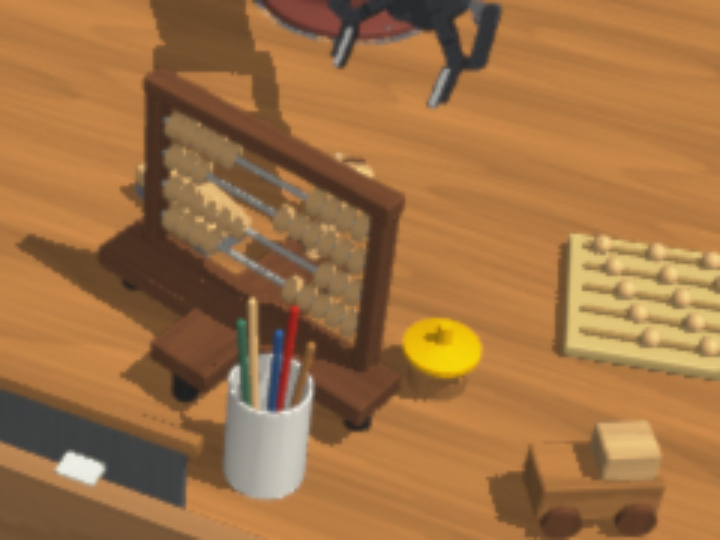

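The abacus stands upright, its rear foot at (185,385) is on the shelf, the neighbours are undisturbed and the gripper is clear. The bar measures 90.4° and the tilt about 0.05°.

```bash
python3 -c "
from plant import manip
print(manip.job_done())"
```

```text
the job is handed in; nothing more can be done
None
```

I turned the knob clockwise about 120° in three grips. The abacus now measures level to within about 0.1–0.2°, its rear foot looks to be on the shelf, and the gripper has let go and backed clear. I saw no sign that it slid or that anything else moved, and the job was handed in at about 12 s; I did not test for rocking by touch.

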